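# Click the week wheel on to baking day

## Task

The week wheel on the kitchen table is behind: with a fingertip, flick its fins so that the wheel turns clockwise (seen from above) one click at a time, letting it rest after each click, until the one fin with the round knob stands at the fixed pointer on the far side of the wheel's grey foot, and stop there without going a click too far. Only push the fins: leave the foot standing where it is, and do not lift, shift or knock over the mugs, the jam jar or the orange around it.

Things in the scene. Friction and masses are not known exactly. Their poses are not given: they have to be found in the camera images.
- counter: heavy (2.4 kg) loose round grey foot of the week wheel, 132 mm across at the bottom, 120 mm at its top, 42 mm high; not to be moved. Origin: centre of its underside, on the wheel's upright axis; z up, x from the axis to the pointer, within about 30 degrees of straight away from the robot.
- axis (a point): point on the wheel's upright axis, 62 mm above the table, half-way up the fins; axes as the foot. The white wheel: a disc 84 mm across, 50 to 72 mm above the table, with seven equal radial fins 51.4 degrees apart, upright blades 6 mm thick, 50 to 74 mm above the table, their ends 68 mm from the axis.
- pointer (a point): inner tip of the fixed pointer, a small steel arrowhead 74 mm above the table, 80 mm from the axis in the foot's +x direction; it is carried by a grey post 22 mm wide, 96 to 106 mm from the axis and 78 mm high, on an arm 26 mm wide and 17 mm high.
- week_wheel (a joint): turn of the wheel, rad: grows clockwise seen from above; 0 with the knobbed fin at the pointer. Click stops every 0.8976 rad, one at 0; starts two to four clicks short (about -1.80, -2.69 or -3.59). A fin's end needs a push of 1 N, rising to 4 N at half-way; past half-way (0.45 rad) it snaps on to the next stop, short of that it falls back.
- knob (a point): centre of the round white knob, 18 mm across, on top of one fin: 57 mm from the axis, 84 mm above the table. It turns with the wheel: seen from above it stands at an angle of -(joint value) from the foot's +x, anticlockwise positive.
- green_mug: green and white mug, 78 x 116 x 101 mm, a loose bystander; origin at the centre of its underside
- striped_mug: striped mug, 86 x 120 x 101 mm, a loose bystander; origin at the centre of its underside
- jam_jar: small jam jar with a white lid, 64 x 64 x 87 mm, a loose bystander; origin at the centre of its underside
- orange: orange, 77 x 77 x 71 mm, a loose bystander; origin at the centre of its underside

How it is judged:
By the outcome, as a careful person would: the job done as asked, in the order asked, and still so for the second after the job is handed in, with the robot touching nothing.
It also fails if it takes over 67 s, if anything falls off the work surface, if the arm or the gripper's body presses on something with over 40 N, if the wrist force passes 120 N, or if a joint passes its speed limit or range.

## Robot

A 6-joint arm with a two-finger parallel gripper is mounted at the origin on a cart in front of the work surface, level with it; the furniture and walls round the work are solid. World frame = base frame: x ahead of the robot, y to its left, z up, the work surface at z = 0. Lengths are in mm, angles in rad, forces in N, time in s.
With the tool pointing down it reaches from about 250 to 850 mm from the base axis. Payload 12.5 kg.
Tool frame: the origin (TCP) lies at the very end of the fingers, on their centre line; the grasp point (between the pads) lies 19 mm behind it; y points along the fingers, x is the direction in which the jaws open and shut, and the axes are right-handed (so a half turn about y gives the same grasp; the last joint's range is limited). The gripper opens to 93 mm and grips with 3 to 60 N. Pads are 15 mm wide; open, the fingers measure 128 mm over their backs; the gripper's body (75 mm by 188 mm) begins 65 mm behind the grasp point.
Start: joints at [-1.219, 0.351, 1.652, -0, 1.139, -0.085], TCP at [232.69, -498.337, 218.633] pointing down, gripper open.
Joint ranges: [-2.75, 2.75], [-0.79, 2.1], [0.01, 2.65], [-1.57, 4.71], [0.07, 3.14], [-2.87, 2.87]. Speed limits (rad/s): [2.22, 2.22, 2.79, 3.14, 3.14, 3.14].

## Interface

Orientations are given as a rotation vector (axis times angle).
In Python, from bench import ctrl, grab_frame, calibration, job, cut_out gives the robot as it stands.
- The arm moves only by the tool play_rows, never from a script. Its argument "motion" is a list of rows, each a list of 2 entries, a list of its own where there are three numbers: the shift along the tool's x, y, z in cm, then the turn, a rotation vector about the tool's x, y, z in degrees. In form: [[[tx, ty, tz], [wx, wy, wz]], ...]. A call has 1 to 20 rows; each row shifts and turns the commanded pose from where the row before left it, along the tool's axes as they then stand; what a row does not reach is not made up. A row lasts 1/10 s, in which the tool goes at most 50 mm and 8.59 degrees, less where a joint would pass 70% of its speed; a pose out of reach is approached as far as the arm can. A call with a gripper value outside its range is refused whole. "hand" is the finger opening in cm, from 0 to 9.3, set as the call begins (left out, the last holds). The fingers move at their own pace and stop on an object; "newtons" is the grip in N (left out, the last holds). Time passes only in rows, so rows that do not move let the fingers close. It gives the time, the measured TCP pose, the force and the opening at its end, in the units of the state.
- ctrl.get_obs(): the state, without advancing time (a new reading comes with each control period).
- grab_frame(name): name is "scene" or "top" or "wrist"; returns (picture, depth): 400x640x3 uint8, red, green, blue; 400x640 float32, mm along the optical axis (not along the pixel's ray), 0 where there is no reading.
- calibration(name): a dict with "mtx" (3x3 intrinsics, pixels), "extrinsics" (4x4, takes a point from world to camera coordinates). Camera axes: x right, y down, z forward; pixel columns grow to the right and rows downward; lengths in mm; the calibration is good to about 2 mm. A picture is of the moment at which its call begins: read the wrist's pose just before it. calibration takes no time and is no camera call; for the wrist camera it gives the pose at the moment of the call.
- job.hand_in(): hands the job in, once; it reports no verdict.
Trained networks look in the newest picture that a camera, given by its name, has taken for a name from the list of things; names that differ only in an ending like _2 or _b are one class to them, and where a whole thing is asked for, a point or a joint stands for the part that bears it (a point fixed in the world has none). Each returns a list of dicts, best first, with "confidence" (0 to 1); they miss things now and then, are a little off and sometimes report something else, mostly with a low value. They report only what shows in the picture. A call takes as long as a camera call.
- cut_out(camera, query): "pixels" (400x640 bool, what is visible of it) and "box" ([left, top, right, bottom] in pixels, round what is visible of it).
The state is a dict: "time": time; "joint_positions": joint angles; "qvel": joint speeds; "tau": joint torques, N m; "tcp_pos": TCP position; "orientation": TCP orientation; "ft_force": force on the tool from outside, world axes, zero at the start; "wrist_torque": the same for the moment, N m; "gripper_width": finger opening in mm.
Only numpy, scipy, OpenCV 4.12 (cv2) and the standard library are available. Lean on these libraries where they do the work, as an engineer would, in place of code of your own. Each camera call takes 0.05 s, during which the arm holds its last target.

## Working session

There is one attempt and no reset: what is moved stays moved. The work goes in short steps, Python scripts to look and compute and a tool call to move; the robot and the scene stay as the last step left them, time stands still between calls to the robot, and variables do not carry over. Pictures are saved under pics/ and viewed, and the job is handed in when it is done.

Besides the shell and the picture viewer there is one more tool, called after "Emit:" as name(argument=value, ...), one argument or row to a line, values as JSON. play_rows: Moves the arm, as the interface text tells. Its arguments: {"type":"object","properties":{"motion":{"type":"array","items":{"type":"array"}},"hand":{"type":"number"},"newtons":{"type":"number"}},"required":["motion"]}

```bash
ls; mkdir -p pics
python3 - <<'E'
from bench import ctrl, grab_frame, calibration, job, cut_out
import cv2,numpy as np
o=ctrl.get_obs(); print({k:np.round(v,3) for k,v in o.items()})
for n in ["scene","top"]:
    p,d=grab_frame(n); cv2.imwrite(f"pics/{n}0.png",p[:,:,::-1]); np.savez(f"{n}0.npz",p=p,d=d)
    c=calibration(n); print(n,np.round(c["mtx"],1).tolist(),np.round(c["extrinsics"],3).tolist())
E
```

```text
pics
{'time': np.float64(0.0), 'joint_positions': array([-1.219,  0.351,  1.652, -0.   ,  1.139, -0.085]), 'qvel': array([-0.002,  0.001,  0.001,  0.001, -0.   ,  0.001]), 'tau': array([-1.0000e-03, -4.9732e+01, -2.8525e+01,  7.0000e-02,  2.6000e-02,
       -0.0000e+00]), 'tcp_pos': array([ 232.564, -498.025,  218.099]), 'orientation': array([-1.384,  0.882, -0.881]), 'ft_force': array([0.426, 0.051, 0.025]), 'wrist_torque': array([-0.002, -0.014, -0.014]), 'gripper_width': np.float64(92.986)}
scene [[393.0, 0.0, 321.1], [0.0, 393.0, 203.2], [0.0, 0.0, 1.0]] [[-0.758, -0.652, -0.013, 337.79], [-0.369, 0.444, -0.817, 282.197], [0.538, -0.614, -0.577, 765.184], [0.0, 0.0, 0.0, 1.0]]
top [[453.7, 0.0, 323.1], [0.0, 453.7, 203.2], [0.0, 0.0, 1.0]] [[-0.005, -1.0, -0.025, -32.663], [-0.996, 0.007, -0.087, 498.698], [0.087, 0.025, -0.996, 1174.992], [0.0, 0.0, 0.0, 1.0]]
```

View pics/scene0.png

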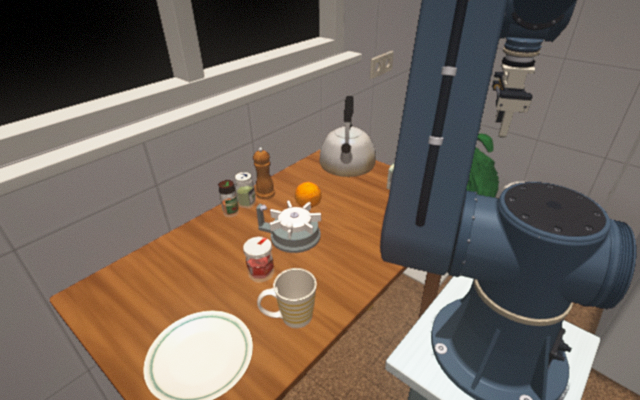

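View pics/top0.png

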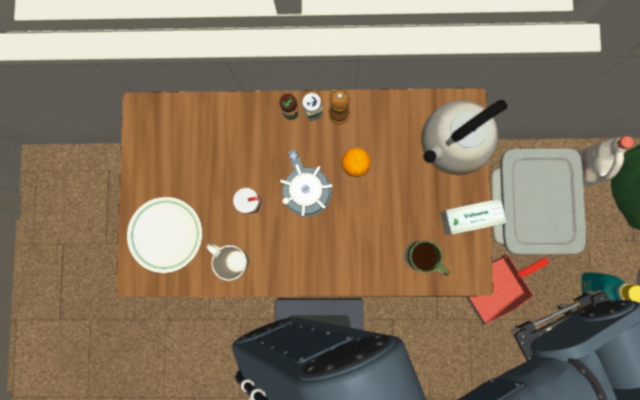

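The scene shows the wheel near (295,218) with the orange behind it and the jar and striped mug to its left. In the top view the wheel is at about (306,190), the pointer at about (293,156), and the knob probably at (285,201). I'll zoom in and measure.

```bash
cat > h.py <<'E'
import numpy as np,cv2
from bench import ctrl, grab_frame, calibration, job, cut_out
def ray(c,u,v,z):
    K,E=c["mtx"],c["extrinsics"];R,t=E[:3,:3],E[:3,3]
    d=R.T@np.linalg.inv(K)@np.array([u,v,1.]);o=-R.T@t
    return o+d*(z-o[2])/d[2]
def proj(c,P):
    q=c["extrinsics"][:3,:3]@np.asarray(P,float)+c["extrinsics"][:3,3];q=c["mtx"]@q;return q[:2]/q[2]
def cloud(c,d,m=None):
    v,u=np.nonzero((d>0)&(m if m is not None else True));z=d[v,u]
    K=c["mtx"];p=np.stack([(u-K[0,2])*z/K[0,0],(v-K[1,2])*z/K[1,1],z],1)
    return (p-c["extrinsics"][:3,3])@c["extrinsics"][:3,:3]
E
python3 - <<'E'
from h import *
p,d=grab_frame("top");c=calibration("top")
for q in ["counter","week_wheel","knob","green_mug","striped_mug","jam_jar","orange"]:
    for r in cut_out("top",q)[:2]:
        m=r["pixels"];P=cloud(c,d,m)
        print(q,round(r["confidence"],2),r["box"],m.sum(),np.round(np.percentile(P,[2,50,98],axis=0)).tolist())
        if q in("counter","week_wheel","knob"):
            v,u=np.nonzero(m);print("  px cent",u.mean(),v.mean(), ray(c,u.mean(),v.mean(),84 if q=="knob" else 60))
            zz=P[:,2]; print(np.histogram(zz,bins=[-10,10,30,46,60,70,77,82,90,110])[0])
im=p[140:230,250:390,::-1];cv2.imwrite("pics/topz.png",cv2.resize(im,None,fx=5.6,fy=5.6,interpolation=cv2.INTER_CUBIC))
p,d=grab_frame("scene")
im=p[170:270,230:350,::-1];cv2.imwrite("pics/scz.png",cv2.resize(im,None,fx=6,fy=6,interpolation=cv2.INTER_CUBIC))
E
```

```text
counter 0.77 [282.9, 150.9, 335.8, 215.4] 2169 [[471.0, -51.0, 3.0], [531.0, 10.0, 67.0], [622.0, 63.0, 82.0]]
  px cent 305.6735822959889 188.4845550945136 [533.33738024   7.88239612  60.        ]
[ 58 292 617  78 187 760 129  18  24]
week_wheel 0.82 [281.6, 169.2, 331.9, 214.0] 1116 [[483.0, -37.0, 41.0], [528.0, 8.0, 72.0], [579.0, 60.0, 90.0]]
  px cent 305.4220430107527 190.08960573476702 [529.20623586   8.53236943  60.        ]
[  3   2  61  32 178 717  80  16  24]
knob 0.61 [284.3, 172.0, 329.2, 215.7] 965 [[482.0, -34.0, 61.0], [526.0, 9.0, 73.0], [566.0, 54.0, 91.0]]
  px cent 305.1844559585492 191.03108808290156 [524.03580912   7.59641126  84.        ]
[  0   0   6  12 160 676  72  13  24]
green_mug 0.65 [407.1, 240.9, 447.3, 275.5] 1002 [[325.0, -331.0, 22.0], [358.0, -290.0, 62.0], [395.0, -248.0, 102.0]]
striped_mug 0.59 [207.0, 243.5, 249.7, 278.0] 1075 [[310.0, 154.0, 5.0], [349.0, 210.0, 44.0], [388.0, 248.0, 102.0]]
striped_mug 0.34 [276.2, 151.8, 336.2, 216.6] 2240 [[470.0, -52.0, 0.0], [531.0, 11.0, 63.0], [622.0, 67.0, 82.0]]
jam_jar 0.86 [234.7, 187.8, 263.1, 214.0] 602 [[472.0, 125.0, 3.0], [500.0, 151.0, 87.0], [530.0, 183.0, 92.0]]
orange 0.98 [341.7, 149.0, 368.9, 178.5] 661 [[568.0, -155.0, 38.0], [599.0, -122.0, 64.0], [635.0, -91.0, 73.0]]
```

View pics/topz.png

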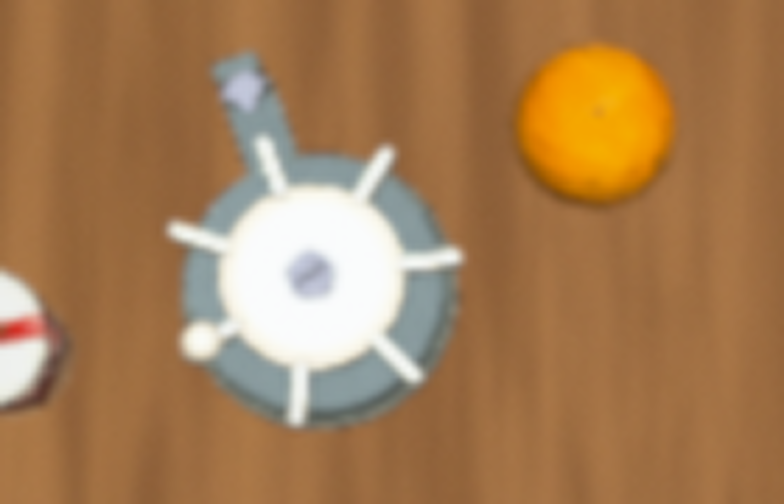

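View pics/scz.png

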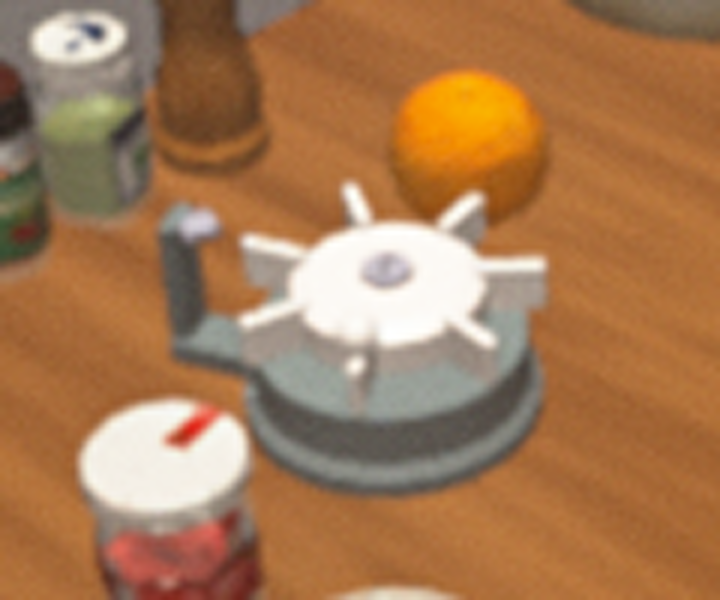

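```bash
cat > est.py <<'E'
from h import *
from scipy.optimize import least_squares
from scipy.spatial.transform import Rotation as Rn
z=lambda x,y:(250+(x+.5)/5.6-.5,140+(y+.5)/5.6-.5)
ct=calibration("top");cs=calibration("scene")
s=lambda x,y:(230+(x+.5)/6-.5,170+(y+.5)/6-.5)
for n,c,hub,kn,pt in [("top",ct,z(311,276),z(200,341),z(248,105)),("scene",cs,s(388,265),s(356,366),s(212,228))]:
    H=ray(c,*hub,75);K=ray(c,*kn,84);P=ray(c,*pt,76)
    print(n,"hub",H.round(1),"knob",K.round(1),"r",np.hypot(*(K-H)[:2]).round(1),"ang",np.degrees(np.arctan2(*(K-H)[1::-1])).round(1),
     "ptr",P.round(1),np.hypot(*(P-H)[:2]).round(1),np.degrees(np.arctan2(*(P-H)[1::-1])).round(1))
H=ray(ct,*z(311,276),75)
for f in [(263,140),(388,150),(460,257),(418,378),(297,423),(172,230)]:
    F=ray(ct,*z(*f),74)-H; print(np.hypot(*F[:2]).round(1),np.degrees(np.arctan2(F[1],F[0])).round(1)%360)
o=ctrl.get_obs();print(Rn.from_rotvec(o["orientation"]).as_matrix().round(3))
d=np.load("top0.npz")["d"]
P=cloud(ct,d); m=(np.hypot(P[:,0]-H[0],P[:,1]-H[1])<30)&(P[:,2]>60)
print("disc top z",np.median(P[m,2]))
E
python3 est.py
```

```text
top hub [530.6   8.3  75. ] knob [500.6  57.5  84. ] r 57.6 ang 121.4 ptr [608.8  36.8  76. ] 83.2 20.0
scene hub [531.3   4.5  75. ] knob [485.9  69.3  84. ] r 79.2 ang 125.0 ptr [608.1  35.1  76. ] 82.7 21.7
66.1 19.3
67.2 328.6
67.8 277.0
66.8 226.0
66.7 174.5
66.7 71.1
[[ 0.423  0.     0.906]
 [-0.906  0.     0.423]
 [-0.    -1.     0.   ]]
disc top z 73.46723838345325
```

Run:
```python
from h import *
cs=calibration("scene")
for a in (122.9,):
    a=np.radians(a);P=[530.8+57*np.cos(a),7+57*np.sin(a),84];u,v=proj(cs,P);print((u-230+.5)*6,(v-170+.5)*6)
# plan
A=np.array([530.8,7.0]);m=np.radians(210.3);er=np.array([np.cos(m),np.sin(m)]);et=np.array([np.sin(m),-np.cos(m)])
o=ctrl.get_obs();print(o["tcp_pos"])
from scipy.spatial.transform import Rotation as R
Rm=R.from_rotvec(o["orientation"]).as_matrix()
for n,h,sf in [("start",66,-29),("end",66,12)]:
    p=A+er*h+et*(sf-7.5);print(n,p, "tool delta mm at present axes",(Rm.T@(np.r_[p,170]-o["tcp_pos"])).round(1))
```

```text
357.0020088078858 334.9904736511731
[ 232.68338004 -498.32483738  218.62237905]
start [492.23115193 -57.81276077] tool delta mm at present axes [-289.4   48.6  421.5]
end [471.54551935 -22.41354319] tool delta mm at present axes [-330.2   48.6  417.8]
```

Emit:
play_rows(
  hand=0,
  motion=[
    [[-1.93, 0, 2.81], [0, 0, 0]],
    [[-1.93, 0, 2.81], [0, 0, 0]],
    [[-1.93, 0, 2.81], [0, 0, 0]],
    [[-1.93, 0, 2.81], [0, 0, 0]],
    [[-1.93, 0, 2.81], [0, 0, 0]],
    [[-1.93, 0, 2.81], [0, 0, 0]],
    [[-1.93, 0, 2.81], [0, 0, 0]],
    [[-1.93, 0, 2.81], [0, 0, 0]],
    [[-1.93, 0, 2.81], [0, 0, 0]],
    [[-1.93, 0, 2.81], [0, 0, 0]],
    [[-1.93, 0, 2.81], [0, 0, 0]],
    [[-1.93, 0, 2.81], [0, 0, 0]],
    [[-1.93, 0, 2.81], [0, 0, 0]],
    [[-1.93, 0, 2.81], [0, 0, 0]],
    [[-1.93, 0, 2.81], [0, 0, 0]],
  ],
)

```text
time: 2.05
tcp_pos: [492.8, -56.4, 218.8]
orientation: [-1.385, 0.881, -0.882]
ft_force: [-0.2, -1.3, 0.5]
gripper_width: 0.6
```

Emit:
play_rows(
  motion=[
    [[0, 0, 0], [0, -7.94, 0]],
    [[0, 0, 0], [0, -7.94, 0]],
    [[0, 0, 0], [0, -7.94, 0]],
    [[0, 0, 0], [0, -7.94, 0]],
    [[0, 0, 0], [0, -7.94, 0]],
    [[0, 0, 0], [0, -7.94, 0]],
    [[0, 0, 0], [0, -7.94, 0]],
    [[0, 0, 0], [0, -7.94, 0]],
    [[0, 0, 0], [0, -7.94, 0]],
    [[0, 0, 0], [0, -7.94, 0]],
    [[0, 0, 0], [0, -7.94, 0]],
    [[0, 0, 0], [0, -7.94, 0]],
    [[0, 0, 0], [0, 0, 0]],
  ],
)

```text
time: 3.35
tcp_pos: [492.1, -57.7, 218.7]
orientation: [-1.53, -0.416, 0.416]
ft_force: [-0.4, -0.1, -0.3]
gripper_width: 0.5
```

Run:
```python
from h import *
from scipy.spatial.transform import Rotation as R
o=ctrl.get_obs();print(o["tcp_pos"],R.from_rotvec(o["orientation"]).as_matrix().round(3),o["joint_positions"].round(2))
for n in("wrist","top","scene"):
    p,d=grab_frame(n);cv2.imwrite(f"pics/{n}1.png",p[:,:,::-1])
```

```text
[492.13699917 -57.68766006 218.66429859] [[ 0.862  0.    -0.506]
 [ 0.506 -0.     0.862]
 [ 0.    -1.    -0.   ]] [-0.21  0.25  1.79  0.    1.1  -0.74]
```

View pics/wrist1.png

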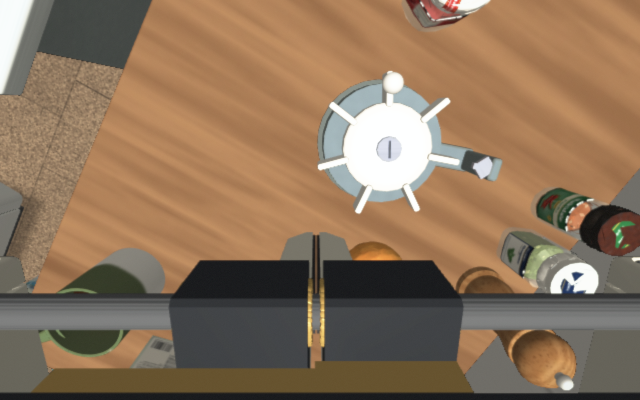

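View pics/scene1.png

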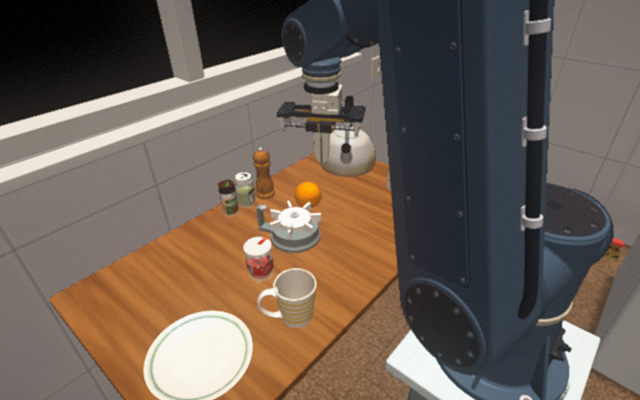

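View pics/top1.png

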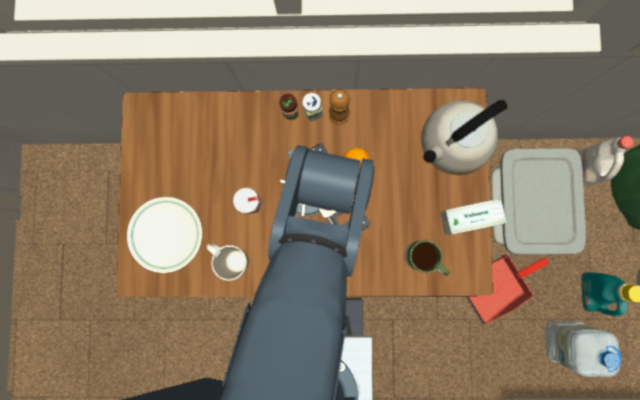

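The wrist view is clear: hub at (388,149), knob at (392,84) at the top, pointer at (483,167), with one fin between knob and pointer, so two clicks are needed. I'll cross-check the axis with it.

```bash
cat > wr.py <<'E'
from h import *
import sys
c=calibration("wrist");p,d=grab_frame("wrist");n=sys.argv[1]
cv2.imwrite(f"pics/{n}.png",p[:,:,::-1])
for q in ["week_wheel","knob","counter"]:
    for r in cut_out("wrist",q)[:1]:
        m=r["pixels"];P=cloud(c,d,m);print(q,round(r["confidence"],2),m.sum(),P.mean(0).round(1),np.percentile(P,[1,99],axis=0).round(0).tolist())
        print(" ",np.median(P[P[:,2]>86],axis=0).round(1) if (P[:,2]>86).any() else None)
E
python3 wr.py w2
python3 - <<'E'
from h import *
c=calibration("wrist")
H=ray(c,388.5,149,75);K=ray(c,392.5,84,84);P=ray(c,475,166,76)
print(H,K,P)
for X in(K,P): 
    v=X-H;print(np.hypot(*v[:2]),np.degrees(np.arctan2(v[1],v[0])))
E
```

```text
week_wheel 0.57 8319 [530.    8.6  71.8] [[476.0, -53.0, 52.0], [588.0, 64.0, 92.0]]
  [501.2  53.2  90.3]
knob 0.87 8309 [529.9   8.7  71.8] [[475.0, -51.0, 52.0], [588.0, 63.0, 92.0]]
  [501.3  53.1  90.3]
counter 0.8 14275 [534.6  10.9  57.7] [[471.0, -54.0, -0.0], [628.0, 64.0, 91.0]]
  [501.2  53.1  90.3]
[533.00807703   5.6639553   75.        ] [503.22718562  53.24137568  84.        ] [610.86188744  33.11359272  76.        ]
56.1294256395687 122.04433926811788
82.55118647866699 19.421592443116236
```

Emit:
play_rows(
  motion=[
    [[0, 2.5, 0], [0, 0, 0]],
    [[0, 2.5, 0], [0, 0, 0]],
    [[0, 2.5, 0], [0, 0, 0]],
    [[0, 2.5, 0], [0, 0, 0]],
    [[0, 2, 0], [0, 0, 0]],
    [[0, 2, 0], [0, 0, 0]],
    [[0, 1.5, 0], [0, 0, 0]],
    [[0, 0.6, 0], [0, 0, 0]],
    [[0, 0, 0], [0, 0, 0]],
    [[0, 0, 0], [0, 0, 0]],
  ],
)

```text
time: 4.7
tcp_pos: [492.6, -57.8, 58.3]
orientation: [-1.531, -0.415, 0.414]
ft_force: [-0.6, -0.5, 0.3]
gripper_width: 0.3
```

```bash
python3 wr.py w3
```

```text
week_wheel 0.74 32934 [526.8  13.3  71.9] [[474.0, -37.0, 54.0], [587.0, 66.0, 92.0]]
  [500.3  52.5  90.5]
knob 0.77 33042 [526.9  13.2  71.8] [[474.0, -37.0, 53.0], [587.0, 66.0, 92.0]]
  [500.3  52.5  90.5]
counter 0.68 47128 [526.9  14.4  61.9] [[471.0, -46.0, 13.0], [624.0, 65.0, 92.0]]
  [500.3  52.5  90.5]
```

View pics/w3.png

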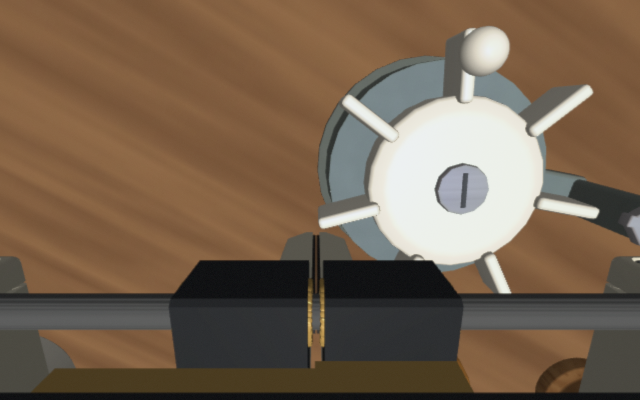

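The finger at (316,245) sits just behind the fin at (320–380,215) and is free of everything. I'll shift it 3 mm inward and push.

Emit:
play_rows(
  motion=[
    [[0.3, 0, 0], [0, 0, 0]],
    [[0, 0, 0.3], [0, 0, 0]],
    [[0, 0, 0.3], [0, 0, 0]],
    [[0, 0, 0.3], [0, 0, 0]],
    [[0, 0, 0.3], [0, 0, 0]],
    [[0, 0, 0.3], [0, 0, 0]],
    [[0, 0, 0.3], [0, 0, 0]],
    [[0, 0, 0.3], [0, 0, 0]],
    [[0, 0, 0.3], [0, 0, 0]],
    [[0, 0, 0.3], [0, 0, 0]],
    [[0, 0, 0], [0, 0, 0]],
    [[0, 0, 0], [0, 0, 0]],
  ],
)

```text
time: 6.1
tcp_pos: [481.2, -32.8, 57.7]
orientation: [-1.531, -0.415, 0.415]
ft_force: [-0.5, -1.5, -0.8]
gripper_width: -0.0
```

```bash
python3 wr.py w4
```

```text
week_wheel 0.89 25202 [525.   21.9  71.7] [[473.0, -21.0, 53.0], [582.0, 68.0, 92.0]]
  [516.4  60.3  90.5]
counter 0.64 37972 [526.9  24.9  59.2] [[471.0, -23.0, 13.0], [625.0, 68.0, 92.0]]
  [516.4  60.4  90.6]
```

View pics/w4.png

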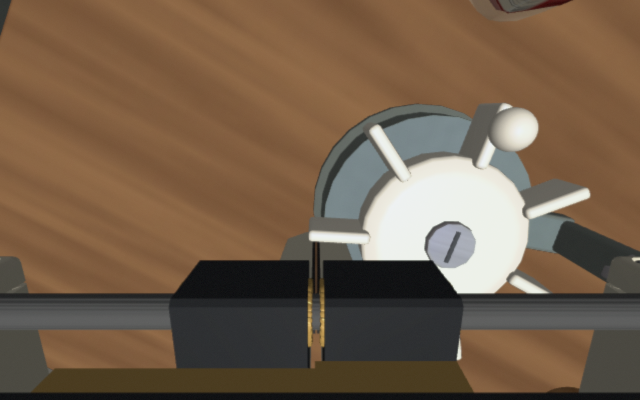

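The fin is being pushed, and the knob has gone from 122° to 106°. I'll continue past half-way.

Emit:
play_rows(
  motion=[
    [[0, 0, 0.3], [0, 0, 0]],
    [[0, 0, 0.3], [0, 0, 0]],
    [[0, 0, 0.3], [0, 0, 0]],
    [[0, 0, 0.3], [0, 0, 0]],
    [[0, 0, 0.2], [0, 0, 0]],
    [[0, 0, 0], [0, 0, 0]],
    [[0, 0, 0], [0, 0, 0]],
  ],
)

```text
time: 7.0
tcp_pos: [474.1, -20.7, 57.7]
orientation: [-1.531, -0.415, 0.415]
ft_force: [-0.4, -0.4, 1.0]
gripper_width: 0.3
```

```bash
python3 wr.py w5
```

```text
week_wheel 0.69 20495 [528.7  28.2  71.5] [[469.0, -25.0, 53.0], [589.0, 68.0, 92.0]]
  [547.9  59.7  90.4]
knob 0.82 20569 [528.9  28.3  71.2] [[469.0, -25.0, 52.0], [590.0, 68.0, 92.0]]
  [547.8  59.7  90.4]
counter 0.74 32830 [528.7  30.   57.4] [[468.0, -24.0, 11.0], [625.0, 68.0, 92.0]]
  [547.7  59.5  90.5]
```

View pics/w5.png

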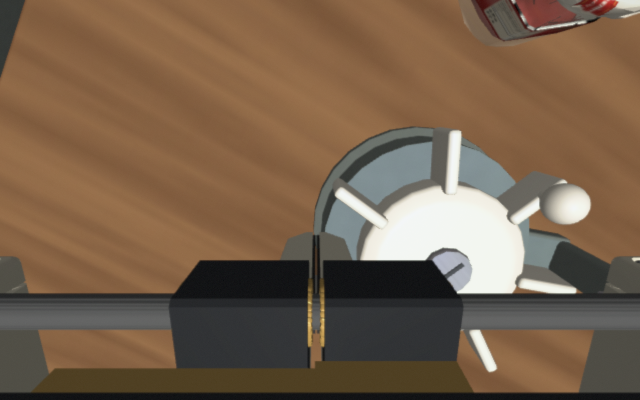

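It snapped on: the knob is now at about 72°, one click left. I'll lift out, go back and check before pushing again.

Emit:
play_rows(
  motion=[
    [[0, -1.5, 0], [0, 0, 0]],
    [[0, -2, 0], [0, 0, 0]],
    [[0, -2.5, 0], [0, 0, 0]],
    [[0, 0, -1], [0, 0, 0]],
    [[0, 0, -1.6], [0, 0, 0]],
    [[0, 0, -1.5], [0, 0, 0]],
    [[0, 0, 0], [0, 0, 0]],
    [[0, 0, 0], [0, 0, 0]],
  ],
)

```text
time: 8.0
tcp_pos: [494.4, -56.6, 116.7]
orientation: [-1.53, -0.412, 0.415]
ft_force: [0.0, -0.2, -0.0]
gripper_width: 0.5
```

```bash
python3 wr.py w6
```

```text
week_wheel 0.8 18431 [530.8  10.   71. ] [[475.0, -53.0, 41.0], [590.0, 65.0, 92.0]]
  [549.2  58.9  90.5]
knob 0.6 18194 [530.4  10.   71.6] [[475.0, -53.0, 53.0], [588.0, 64.0, 92.0]]
  [549.1  58.8  90.5]
counter 0.68 28708 [533.8  12.7  60.5] [[471.0, -52.0, 13.0], [627.0, 64.0, 91.0]]
  [549.1  58.8  90.5]
```

View pics/w6.png

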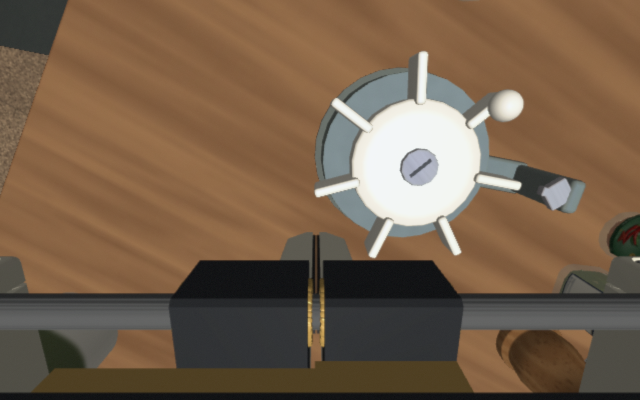

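The knob is at (507,105), one fin short of the pointer at (550,192), and the foot hasn't moved. I'll repeat the same stroke.

Emit:
play_rows(
  motion=[
    [[0, 2, 0], [0, 0, 0]],
    [[0, 2, 0], [0, 0, 0]],
    [[0, 1.4, 0], [0, 0, 0]],
    [[0, 0.5, 0], [0, 0, 0]],
    [[0, 0, 0], [0, 0, 0]],
    [[0, 0, 0.3], [0, 0, 0]],
    [[0, 0, 0.3], [0, 0, 0]],
    [[0, 0, 0.3], [0, 0, 0]],
    [[0, 0, 0.3], [0, 0, 0]],
    [[0, 0, 0.3], [0, 0, 0]],
    [[0, 0, 0.3], [0, 0, 0]],
    [[0, 0, 0.3], [0, 0, 0]],
    [[0, 0, 0.3], [0, 0, 0]],
    [[0, 0, 0.3], [0, 0, 0]],
    [[0, 0, 0], [0, 0, 0]],
  ],
)

```text
time: 9.7
tcp_pos: [481.0, -32.7, 58.7]
orientation: [-1.531, -0.415, 0.415]
ft_force: [-0.6, -2.0, 1.1]
gripper_width: 0.8
```

Emit:
play_rows(
  motion=[
    [[0, 0, 0.3], [0, 0, 0]],
    [[0, 0, 0.3], [0, 0, 0]],
    [[0, 0, 0.3], [0, 0, 0]],
    [[0, 0, 0.3], [0, 0, 0]],
    [[0, 0, 0.2], [0, 0, 0]],
    [[0, 0, 0], [0, 0, 0]],
    [[0, 0, 0], [0, 0, 0]],
  ],
)

```text
time: 10.4
tcp_pos: [474.1, -20.7, 58.7]
orientation: [-1.531, -0.415, 0.415]
ft_force: [-0.2, -0.2, -0.7]
gripper_width: 0.4
```

```bash
python3 wr.py w7
```

```text
week_wheel 0.85 19725 [528.2  26.   69.8] [[469.0, -26.0, 41.0], [592.0, 68.0, 87.0]]
  [578.7  30.5  88.8]
knob 0.96 19121 [527.7  26.1  70.3] [[469.0, -25.0, 53.0], [587.0, 68.0, 85.0]]
  [580.7  31.4  87.6]
counter 0.82 31399 [528.   28.8  56.2] [[468.0, -23.0, 11.0], [625.0, 68.0, 82.0]]
  [581.2  31.7  87.6]
```

View pics/w7.png

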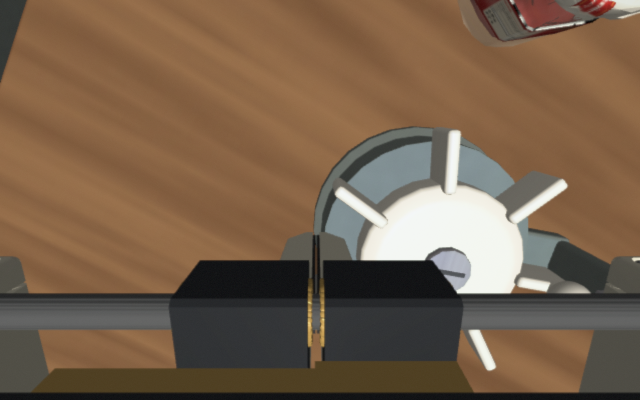

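The knob is at the pointer arm, at about (572,288), partly behind the gripper. I'll lift out and back the arm away for an unobstructed check.

Emit:
play_rows(
  motion=[
    [[0, -1.5, 0], [0, 0, 0]],
    [[0, -2, 0], [0, 0, 0]],
    [[0, -2.5, 0], [0, 0, 0]],
    [[0, -3, 0], [0, 0, 0]],
    [[0, -3, -1], [0, 0, 0]],
    [[0, -3, -3], [0, 0, 0]],
    [[-1, 0, -4], [0, 0, 0]],
    [[-1, 0, -4], [0, 0, 0]],
    [[-1, 0, -4], [0, 0, 0]],
    [[-1, 0, -4], [0, 0, 0]],
    [[-1, 0, -4], [0, 0, 0]],
    [[-1, 0, -4], [0, 0, 0]],
    [[-1, 0, -2], [0, 0, 0]],
    [[0, 0, 0], [0, 0, 0]],
    [[0, 0, 0], [0, 0, 0]],
  ],
)

```text
time: 12.1
tcp_pos: [564.7, -314.9, 208.2]
orientation: [-1.53, -0.414, 0.414]
ft_force: [0.5, 0.2, -0.0]
gripper_width: 0.2
```

Run:
```python
from h import *
p,d=grab_frame("top");c=calibration("top");cv2.imwrite("pics/top8.png",p[:,:,::-1])
im=p[130:220,240:380,::-1];cv2.imwrite("pics/topz8.png",cv2.resize(im,None,fx=5.6,fy=5.6,interpolation=cv2.INTER_CUBIC))
for q in ["counter","knob","green_mug","striped_mug","jam_jar","orange"]:
    for r in cut_out("top",q)[:1]:
        P=cloud(c,d,r["pixels"]);print(q,round(r["confidence"],2),r["box"],np.round(np.percentile(P,[2,50,98],axis=0)).tolist())
p0=np.load("top0.npz")["p"];
df=np.abs(p.astype(int)-p0).max(2);cv2.imwrite("pics/diff.png",np.clip(df*3,0,255).astype(np.uint8))
```

```text
counter 0.57 [281.8, 148.2, 334.7, 214.8] [[471.0, -52.0, 2.0], [530.0, 9.0, 67.0], [622.0, 65.0, 82.0]]
knob 0.95 [281.5, 162.8, 330.9, 214.4] [[482.0, -39.0, 41.0], [530.0, 8.0, 72.0], [580.0, 58.0, 89.0]]
striped_mug 0.55 [210.8, 244.4, 248.9, 281.5] [[310.0, 158.0, 5.0], [353.0, 213.0, 44.0], [388.0, 248.0, 102.0]]
jam_jar 0.74 [235.9, 184.3, 262.7, 213.0] [[472.0, 126.0, -0.0], [500.0, 153.0, 87.0], [534.0, 186.0, 92.0]]
orange 0.75 [340.4, 147.5, 370.0, 178.7] [[569.0, -155.0, 40.0], [599.0, -121.0, 64.0], [635.0, -88.0, 73.0]]
```

View pics/topz8.png

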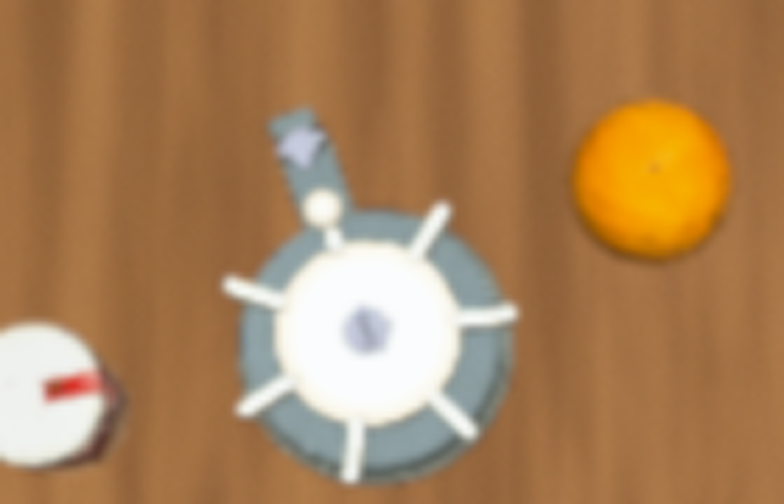

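View pics/diff.png

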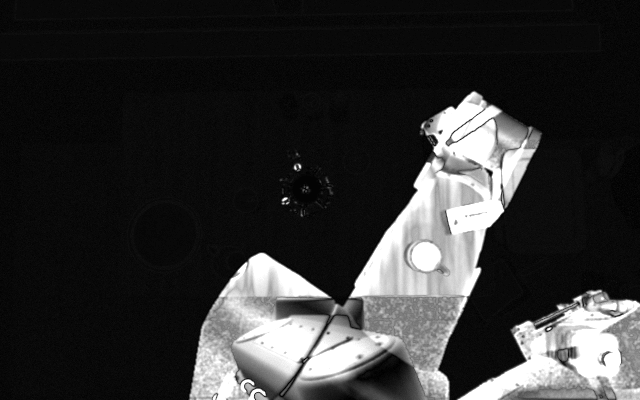

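Emit:
play_rows(
  motion=[
    [[0, -2.5, 0], [0, 0, 0]],
    [[0, -2.5, 0], [0, 0, 0]],
    [[-2, 0, 2], [0, 0, 0]],
    [[-2, 0, 3], [0, 0, 0]],
    [[-2, 0, 3], [0, 0, 0]],
    [[-2, 0, 3], [0, 0, 0]],
    [[0, 0, 4], [0, 0, 0]],
    [[0, 0, 4], [0, 0, 0]],
    [[0, 0, 4], [0, 0, 0]],
    [[0, 0, 4], [0, 0, 0]],
    [[0, 0, 0], [0, 0, 0]],
    [[0, 0, 0], [0, 0, 0]],
  ],
)

```text
time: 13.65
tcp_pos: [359.8, -122.1, 259.1]
orientation: [-1.532, -0.417, 0.415]
ft_force: [0.1, -0.9, -0.5]
gripper_width: 0.6
```

```bash
python3 - <<'E'
from h import *
p,d=grab_frame("top");c=calibration("top");cv2.imwrite("pics/top9.png",p[:,:,::-1])
for q in ["green_mug"]:
    for r in cut_out("top",q)[:1]:
        P=cloud(c,d,r["pixels"]);print(q,round(r["confidence"],2),r["box"],np.round(np.percentile(P,[2,50,98],axis=0)).tolist())
E
python3 wr.py w9
```

```text
green_mug 0.87 [407.7, 242.5, 449.0, 279.2] [[319.0, -341.0, 3.0], [365.0, -304.0, 63.0], [396.0, -252.0, 103.0]]
week_wheel 0.6 7843 [529.1   7.2  69.3] [[469.0, -56.0, 18.0], [590.0, 66.0, 92.0]]
  [583.1  24.4  90.6]
knob 0.56 7819 [529.4   7.2  69.7] [[469.0, -56.0, 41.0], [590.0, 66.0, 92.0]]
  [583.2  24.5  90.6]
counter 0.96 13003 [526.8   6.6  55.8] [[468.0, -57.0, 0.0], [628.0, 66.0, 90.0]]
  [583.2  24.5  90.6]
```

View pics/top9.png

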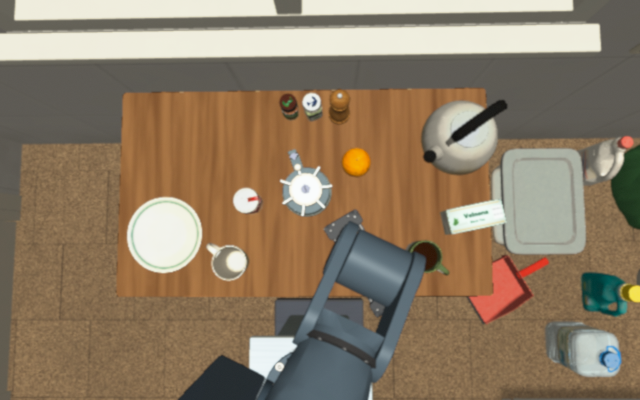

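View pics/w9.png

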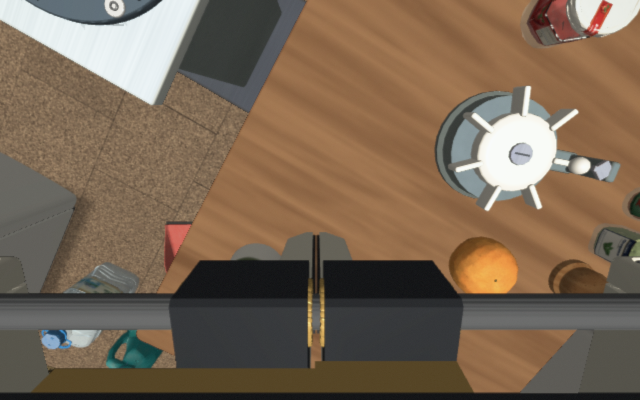

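The knob at (580,165) is at the pointer at (603,170). Everything else, including the green mug and kettle, stands where it was, and the arm is clear of everything.

```bash
python3 -c "
from bench import job; print(job.hand_in())"
```

```text
the job is handed in; nothing more can be done
None
```

I flicked the wheel clockwise two clicks with the closed fingertips, and the knobbed fin now stands at the pointer. The job is handed in; it reported no verdict.

- **Clicks:** After the first click I lifted clear and saw the wheel resting one fin short of the pointer. The second push brought the knob the rest of the way.
- **Final position:** The top and wrist pictures both show the knobbed fin at the pointer. The depth reading puts the knob at about 19–20° from world x, against about 20° for the pointer.
- **Surroundings:** Comparing the top view with the start picture, the foot, jam jar, orange and striped mug show no movement. The green mug was behind the arm in that comparison. A second top picture shows it in the same place, partly covered by the arm, so its measured centre differs by up to about 14 mm.
- **Forces and time:** Force readings at the end of each move stayed under about 3 N, and the last move ended at 13.65 s, with the arm well clear of everything.

One scene-camera estimate of the knob disagreed early on, at 79 mm from the axis instead of 57 mm. I had picked the wrong pixel, and the top and wrist cameras agreed with each other.

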